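Reset a locked metering valve

ROBOT

A 7-joint arm with a two-finger parallel gripper is mounted at the origin on the work surface; the furniture and walls round the work are solid. World frame = base frame: x ahead of the robot, y to its left, z up, the work surface at z = 0. Lengths are in m, angles in degrees, forces in N, time in s.
With the tool pointing down it reaches from about 0.4 to 0.925 m from the base axis. Payload 5.6 kg.
Tool frame: the origin (TCP) lies on the front face of the gripper's body, between the roots of the fingers; the fingertips stand 73 mm ahead of it and the grasp point (between the pads) lies 54 mm ahead of it; z points along the fingers, y is the line along which they close (so a half turn about z gives the same grasp; the last joint's range is limited). The gripper opens to 85 mm and grips with 20 to 120 N. Pads are 22 mm wide; open, the fingers measure 114 mm over their backs; the gripper's body (76 mm by 85 mm) begins 54 mm behind the grasp point. The pads swing forward as they close: fully open they stand 13 mm farther back than shut.
Start: joints at [-75.287, 26.786, -0.665, 91.828, 0.344, 61.387, -3.226], TCP at [0.192, 0.621, 0.304] pointing down, gripper open.
Joint ranges: [-144.91, 144.91], [-17.63, 115.5], [-89.93, 88.59], [15.96, 139.68], [-74.01, 254.01], [8.47, 105.57], [-167.45, 167.45]. Speed limits (degrees/s): [147.25, 147.25, 180, 180, 180, 180, 180].

INTERFACE

Orientations are given as [roll, pitch, yaw] about the fixed x, y, z axes, in that order (R = Rz(yaw) Ry(pitch) Rx(roll)).
In Python, from workcell import manip, imaging, nets gives the robot as it stands. The module is installed in compiled form; this text tells all that it offers.
- The arm moves only by the tool jog_arm, never from a script. Its argument "deltas" is a list of rows, each a list of 3 entries, a list of its own where there are three numbers: the opening, from -1 (shut) to 1 (fully open), then the shift along the tool's x, y, z in m, then the turn about the tool's z in rad. A call has 1 to 5 rows; each row shifts and turns the commanded pose from where the row before left it, along the tool's axes as they then stand; what a row does not reach is not made up. A row lasts 1/12 s, in which the tool goes at most 41.7 mm and 7.16 degrees, less where a joint would pass 70% of its speed; a pose out of reach is approached as far as the arm can. A call is refused whole if a number of a shift passes 0.0417 or a number of a turn 0.125, either way. A call with a gripper value outside its range is refused whole. The fingers move at their own pace and stop on an object; "grip_force" is the grip in N (left out, the last holds). Time passes only in rows, so rows that do not move let the fingers close. It gives the time, the measured TCP pose, the force, the opening and the grip force at its end, in the units of the state.
- manip.read_state(): the state, without advancing time (a new reading comes with each control period).
- imaging.capture(name): name is "scene" or "top"; returns a dict with "pixels" (384x512x3 uint8, blue, green, red), "range_z" (384x512 float32, m along the optical axis (not along the pixel's ray), 0 where there is no reading), "intrinsics" (3x3 intrinsics, pixels), "R" (3x3) and "t" (3): a world point X has camera coordinates R X + t. Camera axes: x right, y down, z forward; pixel columns grow to the right and rows downward; lengths in m; the calibration is good to about 2 mm. A picture is of the moment at which its call begins.
- manip.close_job(): hands the job in; it is judged then, once.
Trained networks look in a picture, given as the dict that the camera call returned (one of the last four; its "shot" number tells which), for a name from the list of things; names that differ only in an ending like _2 or _b are one class to them, and where a whole thing is asked for, a point or a joint stands for the part that bears it (a point fixed in the world has none). Each returns a list of dicts, best first, with "confidence" (0 to 1); they miss things now and then, are a little off and sometimes report something else, mostly with a low value. They report only what shows in the picture. A call takes as long as a camera call.
- nets.search_frame(picture, thing): "location" ([row, column] in pixels, amid what is visible of it).
- nets.cut_out(picture, thing): "region" (384x512 bool, what is visible of it) and "location" ([row, column] in pixels, amid what is visible of it).
- nets.landmark_of(picture, thing): "location" ([row, column] in pixels: a listed point, or the origin of a listed thing).
The state is a dict: "clock": time; "q": joint angles; "qd": joint speeds; "tau": joint torques, N m; "ee_pos": TCP position; "tcp_rot": TCP orientation; "wrist_force": force on the tool from outside, world axes, zero at the start; "ft_torque": the same for the moment, N m; "gripper_width": finger opening in m; "gripper_force": force on a finger pad.
Only numpy, scipy, OpenCV 4.12 (cv2) and the standard library are available. Lean on these libraries where they do the work, as an engineer would, in place of code of your own. Each camera call takes 0.05 s, during which the arm holds its last target. There are 200 camera calls.

TASK

Change the setting of the bench metering valve: back off the brass hexagonal lock ring by about a quarter turn, turn the black adjuster bar on top until its white pointer line aims at the green dot on the dial, then retighten the lock ring so that the setting is locked: turn it until you feel it begin to bind (at a different angle than before), then about five degrees further, not much more. Leave the pointer on the green dot, and do not push the bottles or the beaker about.

Things in the scene. Friction and masses are not known exactly. Their poses are not given: they have to be found in the camera images.
- metering_valve: grey round valve body fixed to the bench, 124 mm across, with a white dial disc on top (dial surface 54 mm above the bench). Origin: centre of its underside; the vertical axis through it is the axis of ring and adjuster. z up. Its x axis is where the pointer aims when the joint adjuster is 0.
- ring_grip (a point): centre, half-way up, of the brass hexagonal lock ring: 50 mm across flats, 58 mm over corners, 20 mm high; it spans 60 to 80 mm above the bench, 6 mm clear of the dial. y axis: normal to one pair of flats (the other pairs lie 60 deg either side). The adjuster bar above it stays within 19 mm of the axis and ends 116 mm above the bench, between fingers that hold the ring.
- lock_ring (a joint): turn of the lock ring, rad, about 0 at the start, where it is tight (up to 0.9 N m to loosen); grows clockwise seen from above (tightening); height fixed. Loose it turns at 0.1 N m; once it binds its torque climbs 3 to 5 N m per rad. The binding angle, about -0.15 at first, shifts 0.2 to 0.9 rad the same way round as the adjuster was turned: find it by feel. Stops at -1.9 and 1.7.
- adjuster_grip (a point): centre, half-way up, of the black adjuster bar on top of the valve (about 104 mm above the bench). The bar is 28 mm long, 14 mm wide (grip it across its width) and 24 mm high, with a pointed nose and a white line on top at one end. x axis: along the bar towards the white pointer end; y: across its width; z up.
- adjuster (a joint): turn of the adjuster, rad, about 0 at the start; grows clockwise seen from above; its height does not change. Locked by friction while the ring is tight; turns at about 0.1 N m once the ring is backed off enough (1.3 to 1.8 rad is always enough, less may jam again). Stays where it is left. Range -1.9 to 1.9.
- green_dot (a point): green magnetic dot, 12 mm across and 2 mm thick, on the dial about 50 mm from the axis: the wanted setting. This point is the centre of its underside. It lies 43 to 57 deg to one side of where the pointer starts.
- red_dot (a point): red magnetic dot of the same size on the other side: not the wanted setting. This point is the centre of its underside.
- clamp_shoe: sprung clamp shoe hidden inside the valve, out of reach: the lock ring presses it on the adjuster's shaft. Its force climbs about 120 N per rad of ring once the ring binds; 10 to 50 N is right, so stop 0.05 to 0.12 rad after the first clear resistance (0.2 to 0.3 N m). Feel for it in small slow turns: after a brisk turn that stops, the ring shows less torque than it takes to turn it.
- beaker_100: loose glass beaker, 55 mm wide, 70 mm high, stands between robot and valve. Origin: centre of its underside.
- amber_1: loose brown bottle with black cap, 42 mm wide, 90 mm high, on the robot's side of the valve. Origin: centre of its underside.
- modifier: loose white bottle with green cap, 40 mm wide, 86 mm high, behind the valve. Origin: centre of its underside.

How it is judged:
By the outcome, as a careful person would: the job done as asked, in the order asked, and still so for the second after the job is handed in, with the robot touching nothing.
It also fails if it takes over 72 s, if anything falls off the work surface, if the arm or the gripper's body presses on something with over 40 N, if the wrist force passes 120 N, or if a joint passes its speed limit or range.

## Working session

There is one attempt and no reset: what is moved stays moved. The work goes in short steps, Python scripts to look and compute and a tool call to move; the robot and the scene stay as the last step left them, time stands still between calls to the robot, and variables do not carry over. Pictures are saved under pics/ and viewed, at most 10 in all, crops included, and the job is handed in when it is done.

Besides the shell and the picture viewer there is one more tool, called as name(argument=value, ...), one argument or row to a line, values as JSON. jog_arm: Moves the arm, as the interface text tells. Its arguments: {"type":"object","properties":{"deltas":{"type":"array"},"grip_force":{"type":"number"}},"required":["deltas"]}

```bash
mkdir -p pics; cat > h.py <<'E'
import numpy as np, cv2
from workcell import manip, imaging, nets
def ray(p,loc,z):
    K=np.array(p["intrinsics"]);R=np.array(p["R"]);t=np.array(p["t"])
    d=R.T@np.linalg.solve(K,[loc[1],loc[0],1]);c=-R.T@t
    return c+d*(z-c[2])/d[2]
Z=dict(metering_valve=0,ring_grip=.07,adjuster_grip=.104,green_dot=.054,red_dot=.054,beaker_100=0,amber_1=0,modifier=0)
E
python3 - <<'E'
from h import *
s=manip.read_state();print({k:np.round(v,3).tolist() for k,v in s.items()})
for n in("scene","top"):
    p=imaging.capture(n);cv2.imwrite(f"pics/{n}.png",p["pixels"])
    for k,z in Z.items():
        for r in nets.landmark_of(p,k)[:2]:
            print(n,k,np.round(r["location"],1),round(r["confidence"],2),np.round(ray(p,r["location"],z),4))
print(manip.read_state()["clock"])
E
```

```text
{'clock': 0.0, 'q': [-75.286, 26.836, -0.663, 91.882, 0.344, 61.386, -3.227], 'qd': [0.09, 0.008, 0.044, 0.008, -0.015, -0.03, -0.039], 'tau': [-0.0, -53.238, 0.021, -25.131, 0.011, 0.008, 0.0], 'ee_pos': [0.192, 0.621, 0.303], 'tcp_rot': [-179.898, 0.008, 162.815], 'wrist_force': [-0.073, 0.812, -0.366], 'ft_torque': [0.014, 0.017, 0.008], 'gripper_force': 0.0, 'gripper_width': 0.086}
scene metering_valve [200.4 276.7] 0.78 [0.5149 0.3985 0.    ]
scene metering_valve [200.9 272.4] 0.69 [0.5066 0.401  0.    ]
scene ring_grip [173.1 279.1] 0.91 [0.5197 0.4018 0.07  ]
scene adjuster_grip [180.3 252.1] 0.74 [0.4509 0.3751 0.104 ]
scene adjuster_grip [161.8 274.3] 0.67 [0.5082 0.401  0.104 ]
scene green_dot [201.2 275.8] 0.39 [0.4879 0.353  0.054 ]
scene red_dot [179.3 253.7] 0.53 [0.4762 0.4225 0.054 ]
scene beaker_100 [245.  181.6] 0.91 [0.3068 0.3751 0.    ]
scene beaker_100 [176.6 277.5] 0.22 [0.5477 0.4582 0.    ]
scene amber_1 [300.3 199.7] 0.65 [0.2949 0.252  0.    ]
scene modifier [242.8 350.5] 0.61 [0.5874 0.2448 0.    ]
top metering_valve [173.1 228.6] 0.65 [0.5124 0.392  0.    ]
top ring_grip [166.2 222.6] 0.76 [0.5087 0.3985 0.07  ]
top adjuster_grip [162.7 220. ] 0.48 [0.5065 0.4004 0.104 ]
top green_dot [178.9 246.5] 0.5 [0.4886 0.3524 0.054 ]
top red_dot [184.3 211.7] 0.52 [0.476  0.4196 0.054 ]
top beaker_100 [276.9 235.1] 0.83 [0.3009 0.3705 0.    ]
top beaker_100 [159.5 221.8] 0.6 [0.5412 0.4074 0.    ]
top modifier [135.4 296.4] 0.97 [0.598  0.2525 0.    ]
0.9
```

View pics/scene.png

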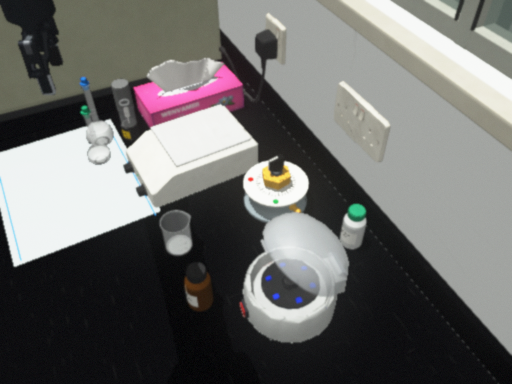

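View pics/top.png

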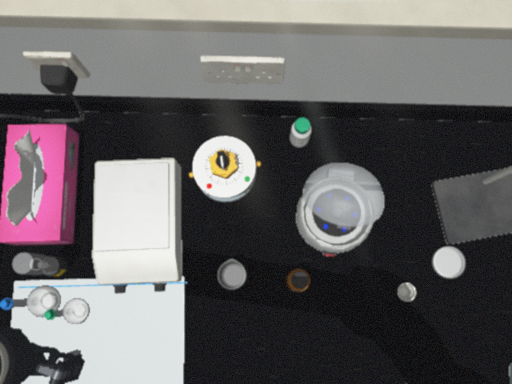

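The pictures show the valve at (170,223) in the top view and (180,276) in the scene view. Green is at (179,247) and red at (185,210) in the top view. A white box stands to its left, a centrifuge with its lid open to its right, and the modifier bottle behind right. Next I'll measure it finely.

```bash
python3 - <<'E'
from h import *
ims=[]
for n,(r,c) in(("top",(168,224)),("scene",(180,276))):
    p=imaging.capture(n);im=p["pixels"]
    ims.append(cv2.resize(im[r-37:r+38,c-37:c+38],(400,400),interpolation=cv2.INTER_CUBIC))
    K=np.array(p["intrinsics"]);R=np.array(p["R"]);t=np.array(p["t"]);print(n,"cam",np.round(-R.T@t,3))
    d=p["range_z"];v,u=np.indices(d.shape)
    P=(np.stack([(u-K[0,2])/K[0,0],(v-K[1,2])/K[1,1],np.ones_like(d)],-1)*d[...,None]-t)@R
    P[d==0]=np.nan
    g=lambda m:P[m]
    # colours
    hsv=cv2.cvtColor(im,cv2.COLOR_BGR2HSV)
    near=np.hypot(P[...,0]-.51,P[...,1]-.398)<.075
    H,S,V=[hsv[...,i].astype(int) for i in range(3)]
    dial=near&(abs(P[...,2]-.054)<.006)
    print("dial z",np.nanmedian(P[dial][:,2]),dial.sum())
    c,_=cv2.minEnclosingCircle(P[dial][:,:2].astype(np.float32)*1000);print("dial circ",c,_)
    for nm,m,z in(("green",near&(H>45)&(H<85)&(S>100),.056),("red",near&((H<8)|(H>172))&(S>120),.056),("brass",near&(H>12)&(H<35)&(S>120)&(V>90)&(P[...,2]>.07),.08)):
        rc=np.argwhere(m)
        if len(rc):print(nm,len(rc),rc.mean(0),np.round(ray(p,rc.mean(0),z),4),np.round(np.nanmedian(P[m],0),4))
    m=near&(P[...,2]>.09);print("bar",m.sum(),np.round(np.nanmean(P[m],0),4))
    for z in(.1,.13,.16,.2):
        for nm,mm in(("left",(P[...,1]>.44)&(P[...,1]<.75)),("right",(P[...,1]<.36)&(P[...,1]>.05))):
            q=P[mm&(P[...,2]>z)&(P[...,0]>.25)&(P[...,0]<.64)]
            if len(q):print(z,nm,len(q),np.round(np.percentile(q,2,0),3),np.round(np.percentile(q,98,0),3))
cv2.imwrite("pics/crop.png",np.hstack(ims))
E
```

```text
top cam [0.285 0.317 0.937]
dial z 0.05532865403587983 2395
dial circ (513.744140625, 398.19854736328125) 62.09543991088867
green 15 [179.26666667 243.2       ] [0.4873 0.3587 0.056 ] [0.4884 0.3513 0.0565]
red 17 [185.58823529 208.88235294] [0.4729 0.4247 0.056 ] [0.472  0.4243 0.0574]
brass 385 [165.05714286 223.28311688] [0.5084 0.3964 0.08  ] [0.5055 0.3939 0.0819]
bar 184 [0.5112 0.3968 0.1109]
0.1 left 4725 [0.298 0.447 0.114] [0.639 0.733 0.377]
0.1 right 8398 [0.393 0.063 0.14 ] [0.639 0.348 0.378]
0.13 left 4503 [0.301 0.446 0.139] [0.639 0.733 0.377]
0.13 right 8372 [0.393 0.062 0.141] [0.639 0.348 0.378]
0.16 left 3932 [0.617 0.446 0.168] [0.639 0.701 0.378]
0.16 right 7436 [0.392 0.061 0.162] [0.639 0.349 0.378]
0.2 left 3334 [0.628 0.445 0.349] [0.639 0.675 0.378]
0.2 right 4302 [0.628 0.056 0.349] [0.639 0.354 0.378]
scene cam [ 0.195 -0.179  0.703]
dial z 0.053470403405978695 1729
dial circ (511.7972106933594, 399.6669616699219) 63.78335952758789
green 12 [201.08333333 275.16666667] [0.4861 0.3521 0.056 ] [0.486  0.3521 0.0559]
red 12 [178.91666667 250.16666667] [0.4698 0.4246 0.056 ] [0.4699 0.4258 0.0553]
brass 324 [176.52160494 275.92283951] [0.5051 0.3871 0.08  ] [0.502  0.3866 0.0795]
bar 246 [0.5088 0.3946 0.1063]
0.1 left 1087 [0.282 0.445 0.102] [0.638 0.739 0.358]
0.1 right 9822 [0.389 0.085 0.13 ] [0.638 0.342 0.375]
0.13 left 809 [0.294 0.443 0.132] [0.639 0.739 0.359]
0.13 right 9622 [0.389 0.085 0.137] [0.638 0.342 0.375]
0.16 left 464 [0.614 0.442 0.161] [0.639 0.706 0.361]
0.16 right 8210 [0.388 0.084 0.162] [0.638 0.345 0.375]
0.2 left 127 [0.626 0.441 0.342] [0.631 0.489 0.363]
0.2 right 4747 [0.626 0.08  0.345] [0.639 0.351 0.375]
```

View pics/crop.png

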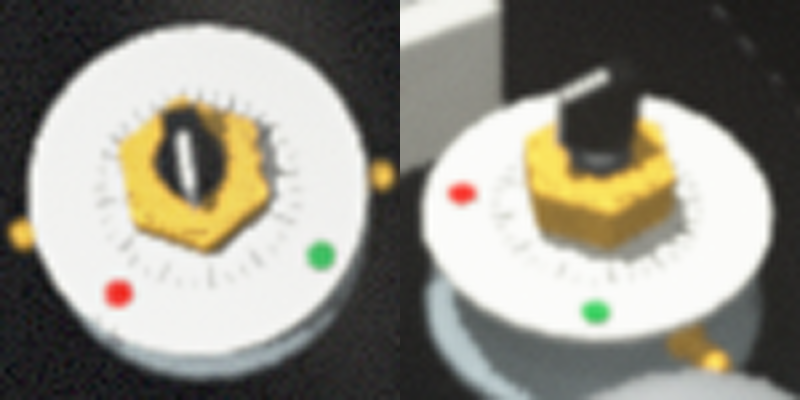

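The crop shows the pointer nose aimed at the robot, just right of image-down, from (180,135) to (193,200). Green is at (321,256) and red at (118,293). One hex corner lies at (208,250), close to the pointer direction. From here green is about 49° counter-clockwise seen from above, so the adjuster has to turn negative.

```bash
cat >> h.py <<'E'
def cloud(p):
    K=np.array(p["intrinsics"]);R=np.array(p["R"]);t=np.array(p["t"]);d=p["range_z"];v,u=np.indices(d.shape)
    P=(np.stack([(u-K[0,2])/K[0,0],(v-K[1,2])/K[1,1],np.ones_like(d)],-1)*d[...,None]-t)@R
    P[d==0]=np.nan
    return P
def toplane(p,mask,z):
    c=max(cv2.findContours(mask.astype(np.uint8),cv2.RETR_EXTERNAL,cv2.CHAIN_APPROX_NONE)[0],key=cv2.contourArea)[:,0]
    return np.array([ray(p,(y,x),z)[:2] for x,y in c])
def pointer(p,zt=.116,r=.03,C=(.5125,.3975)):
    P=cloud(p);g=p["pixels"].max(2)
    m=(np.hypot(P[...,0]-C[0],P[...,1]-C[1])<r)&(P[...,2]>.098)&(p["pixels"].min(2)>110)
    rc=np.argwhere(m);X=np.array([ray(p,a,zt)[:2] for a in rc])
    w=np.array([g[tuple(a)] for a in rc],float)-90
    c=(X*w[:,None]).sum(0)/w.sum();u,s,v=np.linalg.svd((X-c)*np.sqrt(w)[:,None])
    return len(rc),c,np.degrees(np.arctan2(v[0,1],v[0,0])),X
E
python3 - <<'E'
from h import *
C=np.array([.5125,.3975])
for n in("top","scene"):
    p=imaging.capture(n);P=cloud(p);im=p["pixels"]
    hsv=cv2.cvtColor(im,cv2.COLOR_BGR2HSV).astype(int);H,S,V=hsv[...,0],hsv[...,1],hsv[...,2]
    d=np.hypot(P[...,0]-C[0],P[...,1]-C[1])
    # everything of valve over dial level: fill hull of dial pixels
    m=(d<.068)&(abs(P[...,2]-.054)<.007)&(V>120)&(S<60)
    X=toplane(p,cv2.morphologyEx(m.astype(np.uint8),cv2.MORPH_OPEN,np.ones((3,3))),.054)
    e=cv2.fitEllipse((X*1000).astype(np.float32));print(n,"dial",np.round(e[0],1),np.round(e[1],1))
    for k in("green_dot","red_dot"):
        r=nets.cut_out(p,k)
        for q in r[:2]:
            L=np.argwhere(q["region"]).mean(0);X=ray(p,L,.056)[:2];print(k,round(q["confidence"],2),np.round(L,1),np.round(X,4))
    print("pointer",pointer(p)[:3])
    b=(d<.04)&(P[...,2]>.072)&(P[...,2]<.09)&(S>90)
    m=(b|((d<.03)&(P[...,2]>.09))).astype(np.uint8)
    if n=="top":
        X=toplane(p,m,.08);h=cv2.convexHull((X*1000).astype(np.float32))[:,0]
        best=min(((max((h@v).max()-(h@v).min() for v in [np.array([np.cos(np.radians(a+k)),np.sin(np.radians(a+k))]) for k in(0,60,120)]),a) for a in np.arange(-30,30,.5)))
        print("hex flat normal",best,"centre",np.round(h.mean(0),1))
    o=(d<.12)&(d>.064)&(P[...,2]>.075)
    q=P[o];a=np.degrees(np.arctan2(q[:,1]-C[1],q[:,0]-C[0]));
    for lo in range(-180,180,20):
        k=(a>=lo)&(a<lo+20)
        if k.sum()>3:print("obst",lo,k.sum(),"rmin",np.round(np.percentile(d[o][k],3),3),"z",np.round(np.nanpercentile(q[k][:,2],[5,95]),3))
E
```

```text
top dial [514.1 398.7] [119.4 122.7]
pointer (43, array([0.50687922, 0.39687337]), np.float64(-169.39117732582704))
hex flat normal (np.float64(51.036255518279404), np.float64(-17.0)) centre [513.4 399.3]
obst -20 255 rmin 0.116 z [0.35  0.376]
obst 0 258 rmin 0.116 z [0.349 0.375]
obst 80 151 rmin 0.095 z [0.075 0.089]
obst 100 230 rmin 0.098 z [0.075 0.09 ]
obst 120 47 rmin 0.107 z [0.075 0.088]
scene dial [509.8 396. ] [116.6 119.9]
green_dot 0.47 [177.7 276.2] [0.5159 0.4058]
pointer (39, array([0.50135726, 0.39469994]), np.float64(-168.6238687016406))
obst -20 267 rmin 0.114 z [0.347 0.373]
obst 0 237 rmin 0.114 z [0.347 0.373]
obst 80 59 rmin 0.099 z [0.075 0.088]
obst 100 131 rmin 0.104 z [0.075 0.088]
obst 120 20 rmin 0.109 z [0.075 0.086]
```

jog_arm(
  deltas=[
    [1, [-0.0372, -0.0118, 0], 0],
    [1, [-0.0372, -0.0118, 0], 0],
    [1, [-0.0372, -0.0118, 0], 0],
    [1, [-0.0372, -0.0118, 0], 0],
    [1, [-0.0372, -0.0118, 0], 0],
  ],
  grip_force=100,
)

```text
clock: 1.72
ee_pos: [0.3536, 0.5085, 0.3041]
tcp_rot: [180.0, 0.0, 162.8]
wrist_force: [0.8, 0.1, -0.3]
gripper_width: 0.0855
gripper_force: 0.0
```

jog_arm(
  deltas=[
    [1, [-0.0372, -0.0118, 0], 0],
    [1, [-0.0372, -0.0118, 0], 0],
    [1, [-0.0372, -0.0118, 0], 0],
    [1, [-0.0372, -0.0118, 0], 0],
    [1, [-0.0372, -0.0118, 0], 0],
  ],
)

```text
clock: 2.13
ee_pos: [0.5139, 0.3971, 0.3041]
tcp_rot: [180.0, 0.0, 162.8]
wrist_force: [0.5, 0.6, 0.1]
gripper_width: 0.0853
gripper_force: 0.0
```

jog_arm(
  deltas=[
    [1, [0, 0, 0], 0.104],
    [1, [0, 0, 0], 0.104],
    [1, [0, 0, 0], 0.104],
    [1, [0, 0, 0], 0.104],
    [1, [0, 0, 0], 0.104],
  ],
)

```text
clock: 2.55
ee_pos: [0.5126, 0.3983, 0.3039]
tcp_rot: [180.0, -0.0, 132.7]
wrist_force: [-0.4, 0.1, -0.1]
gripper_width: 0.0852
gripper_force: 0.0
```

jog_arm(
  deltas=[
    [1, [0, 0, 0], 0],
    [1, [0, 0, 0], 0],
    [1, [0, 0, 0], 0],
  ],
)

```text
clock: 2.8
ee_pos: [0.5124, 0.3985, 0.3039]
tcp_rot: [180.0, 0.0, 133.2]
wrist_force: [-0.8, 0.1, -0.0]
gripper_width: 0.085
gripper_force: 0.0
```

jog_arm(
  deltas=[
    [1, [0, 0, 0.035], 0],
    [1, [0, 0, 0.035], 0],
    [1, [0, 0, 0.035], 0],
    [1, [0, 0, 0.025], 0],
    [1, [0, 0, 0.015], 0],
  ],
)

```text
clock: 3.22
ee_pos: [0.5111, 0.3973, 0.1553]
tcp_rot: [-179.7, -0.0, 133.1]
wrist_force: [-1.5, 0.0, 0.6]
gripper_width: 0.0853
gripper_force: 0.0
```

jog_arm(
  deltas=[
    [1, [0, 0, 0.015], 0],
    [1, [0, 0, 0.01], 0],
    [1, [0, 0, 0.007], 0],
    [1, [0, 0, 0], 0],
  ],
)

```text
clock: 3.55
ee_pos: [0.5121, 0.398, 0.1256]
tcp_rot: [-179.9, -0.0, 133.1]
wrist_force: [-1.4, -0.5, -0.6]
gripper_width: 0.0858
gripper_force: 0.0
```

jog_arm(
  deltas=[
    [0.5, [0, 0, 0], 0],
    [0.3, [0, 0, 0], 0],
    [0.2, [0, 0, 0], 0],
    [0.15, [0, 0, 0], 0],
    [0.15, [0, 0, 0], 0],
  ],
)

```text
clock: 3.97
ee_pos: [0.5124, 0.3982, 0.1292]
tcp_rot: [-179.9, -0.0, 133.0]
wrist_force: [-2.1, -1.9, 11.1]
gripper_width: 0.0492
gripper_force: 33.8
```

jog_arm(
  deltas=[
    [0.4, [0, 0, -0.003], 0],
    [0.4, [0, 0, 0], 0],
    [0.1, [0, 0, 0], 0],
    [0.05, [0, 0, 0], 0],
    [-0.2, [0, 0, 0], 0],
  ],
)

```text
clock: 4.38
ee_pos: [0.5124, 0.3983, 0.1312]
tcp_rot: [-180.0, -0.0, 133.0]
wrist_force: [-4.1, -1.9, 10.0]
gripper_width: 0.0478
gripper_force: 106.3
```

jog_arm(
  deltas=[
    [-0.4, [0, 0, 0], 0],
    [-0.4, [0, 0, 0], 0],
    [-0.4, [0, 0, 0], 0],
  ],
)

```text
clock: 4.63
ee_pos: [0.5124, 0.3983, 0.1312]
tcp_rot: [-180.0, -0.0, 133.0]
wrist_force: [-3.7, -2.9, 9.6]
gripper_width: 0.0482
gripper_force: 106.3
```

```bash
cat > st.py <<'E'
from h import *
s=manip.read_state();print({k:np.round(v,3).tolist() for k,v in s.items() if k not in("qd","tau")})
E
python3 st.py
```

```text
{'clock': 4.633, 'q': [-47.782, 38.477, 9.686, 98.671, -8.759, 43.612, 9.217], 'ee_pos': [0.512, 0.398, 0.131], 'tcp_rot': [-179.977, -0.021, 133.019], 'wrist_force': [-3.653, -2.864, 9.559], 'ft_torque': [-0.694, 0.819, -0.073], 'gripper_force': 106.274, 'gripper_width': 0.048}
```

jog_arm(
  deltas=[
    [-0.4, [0, 0, 0], -0.06],
    [-0.4, [0, 0, 0], -0.06],
    [-0.4, [0, 0, 0], -0.06],
    [-0.4, [0, 0, 0], -0.06],
    [-0.4, [0, 0, 0], -0.06],
  ],
)

```text
clock: 5.05
ee_pos: [0.5124, 0.3983, 0.1312]
tcp_rot: [-180.0, -0.0, 150.3]
wrist_force: [-3.5, -2.4, 10.3]
gripper_width: 0.0479
gripper_force: 107.5
```

```bash
python3 st.py
```

```text
{'clock': 5.05, 'q': [-44.626, 38.32, 5.295, 98.434, -4.796, 43.498, 23.365], 'ee_pos': [0.512, 0.398, 0.131], 'tcp_rot': [-179.976, -0.028, 150.347], 'wrist_force': [-3.485, -2.413, 10.263], 'ft_torque': [-0.778, 0.829, -0.217], 'gripper_force': 107.511, 'gripper_width': 0.048}
```

jog_arm(
  deltas=[
    [-0.4, [0, 0, 0], -0.1],
    [-0.4, [0, 0, 0], -0.1],
    [-0.4, [0, 0, 0], -0.1],
    [-0.4, [0, 0, 0], -0.1],
    [-0.4, [0, 0, 0], -0.1],
  ],
)

```text
clock: 5.47
ee_pos: [0.5124, 0.3982, 0.1312]
tcp_rot: [-180.0, -0.0, 179.1]
wrist_force: [-4.0, -2.8, 9.4]
gripper_width: 0.0476
gripper_force: 108.5
```

jog_arm(
  deltas=[
    [-0.4, [0, 0, 0], -0.1],
    [-0.4, [0, 0, 0], -0.1],
    [-0.4, [0, 0, 0], -0.1],
    [-0.4, [0, 0, 0], -0.1],
    [-0.4, [0, 0, 0], -0.1],
  ],
)

```text
clock: 5.88
ee_pos: [0.5124, 0.3982, 0.1312]
tcp_rot: [-180.0, -0.0, -152.3]
wrist_force: [-4.3, -2.3, 9.5]
gripper_width: 0.0478
gripper_force: 108.5
```

jog_arm(
  deltas=[
    [-0.4, [0, 0, 0], -0.1],
    [-0.4, [0, 0, 0], -0.1],
    [-0.4, [0, 0, 0], -0.05],
    [-0.4, [0, 0, 0], 0],
    [-0.4, [0, 0, 0], 0],
  ],
)

```text
clock: 6.3
ee_pos: [0.5124, 0.3982, 0.1312]
tcp_rot: [-180.0, -0.0, -138.1]
wrist_force: [-4.8, -3.2, 10.7]
gripper_width: 0.048
gripper_force: 108.6
```

```bash
python3 st.py
```

```text
{'clock': 6.3, 'q': [-31.75, 39.25, -12.632, 97.465, 11.407, 44.57, 82.099], 'ee_pos': [0.512, 0.398, 0.131], 'tcp_rot': [-179.975, -0.027, -138.123], 'wrist_force': [-4.759, -3.192, 10.695], 'ft_torque': [-0.834, 0.565, 0.098], 'gripper_force': 108.639, 'gripper_width': 0.048}
```

jog_arm(
  deltas=[
    [1, [0, 0, 0], 0],
    [1, [0, 0, 0], 0],
    [1, [0, 0, 0], 0],
    [1, [0, 0, -0.005], 0],
    [1, [0, 0, -0.02], 0],
  ],
  grip_force=40,
)

```text
clock: 6.72
ee_pos: [0.5112, 0.3971, 0.1521]
tcp_rot: [180.0, -0.3, -138.2]
wrist_force: [-0.1, -0.2, 0.5]
gripper_width: 0.0854
gripper_force: 0.0
```

jog_arm(
  deltas=[
    [1, [0, 0, -0.03], 0],
    [1, [0, 0, 0], 0.109],
    [1, [0, 0, 0], 0.109],
    [1, [0, 0, 0], 0.109],
    [1, [0, 0, 0], 0.109],
  ],
)

```text
clock: 7.13
ee_pos: [0.5127, 0.3985, 0.1855]
tcp_rot: [180.0, 0.0, -163.5]
wrist_force: [0.4, -0.3, -0.2]
gripper_width: 0.0857
gripper_force: 0.0
```

jog_arm(
  deltas=[
    [1, [0, 0, 0], 0.104],
    [1, [0, 0, 0], 0],
    [1, [0, 0, 0], 0],
  ],
)

```text
clock: 7.38
ee_pos: [0.5125, 0.3986, 0.1851]
tcp_rot: [-180.0, 0.0, -168.9]
wrist_force: [-0.7, 0.6, -0.9]
gripper_width: 0.0853
gripper_force: 0.0
```

```bash
python3 st.py; python3 - <<'E'
from h import *
for n in("top","scene"):
    p=imaging.capture(n);cv2.imwrite(f"pics/{n}2.png",cv2.resize(p["pixels"][90:240,180:330],(600,600),interpolation=cv2.INTER_CUBIC))
E
```

```text
{'clock': 7.383, 'q': [-36.432, 34.486, -6.099, 96.624, 4.582, 49.111, 56.611], 'ee_pos': [0.512, 0.399, 0.185], 'tcp_rot': [-179.999, 0.025, -168.922], 'wrist_force': [-0.659, 0.586, -0.893], 'ft_torque': [0.005, -0.001, 0.002], 'gripper_force': 0.0, 'gripper_width': 0.085}
```

View pics/scene2.png

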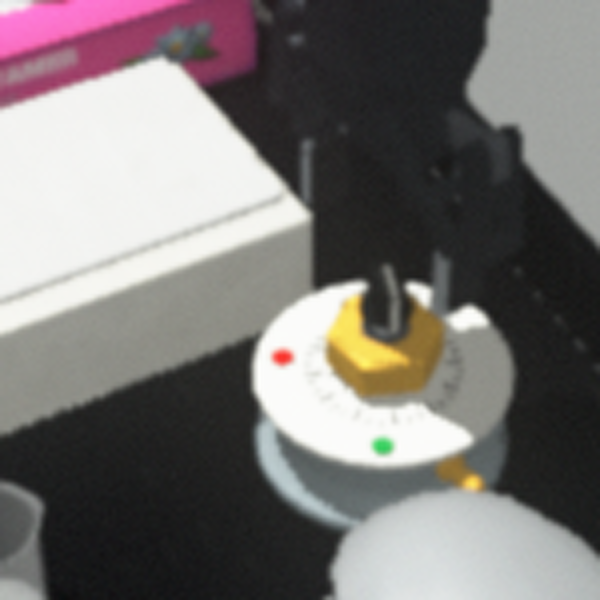

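The picture shows the line has moved: it now runs from (385,265) to (393,330), roughly towards green (383,446). So the adjuster was dragged along as the ring loosened. I'll measure its angle.

```bash
python3 - <<'E'
from h import *
for n in("scene","top"):
    p=imaging.capture(n)
    try:
        k,c,a,X=pointer(p,r=.024);print(n,k,np.round(c,4),a);print(np.round((X-[.5125,.398])*1000).astype(int).tolist())
        print(np.degrees(np.arctan2(*(c-[.5125,.398])[::-1])))
    except Exception as e: print(n,e)
E
```

```text
scene 6 [0.5068 0.3796] -126.23488297250401
[[-4, -6], [1, -12], [0, -14], [-12, -26], [-13, -28], [-14, -31]]
-107.15006334585568
top 8 [0.5119 0.3911] -104.5608881259839
[[2, -2], [0, -2], [0, -4], [0, -6], [0, -8], [-2, -9], [-2, -11], [-2, -13]]
-94.5817841773978
```

View pics/top2.png

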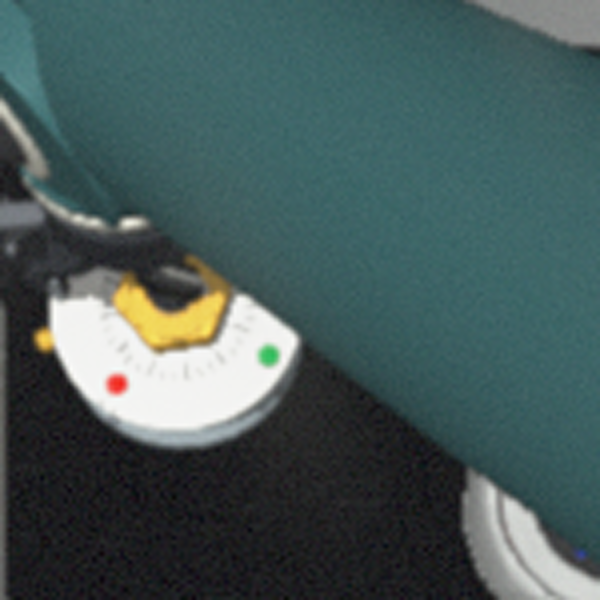

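The top view shows the white line from (165,265) to (195,280), pointing right past green (268,355), so the pointer has overshot. I'll work out its angle from the scene pixels too.

```bash
python3 - <<'E'
from h import *
p=imaging.capture("scene")
im=p["pixels"];g=im.max(2).astype(int)
print(g[150:180,268:288])
for L in((156.2,276.2),(163,277.4),(172.5,278.2)): print(np.round((ray(p,L,.116)[:2]-[.5125,.398])*1000,1))
E
```

```text
[[ 37  39  35  36  37  38  36  34  35  36  34  34  35  34  33  34  34  33
   33  34]
 [ 38  39  37  35  38  37  36  37  34  35  34  33  36  33  31  33  33  34
   32  34]
 [ 39  37  36  35  39  38  35  37  36  37  33  34  33  33  33  34  33  32
   30  34]
 [ 37  38  38  36  39  37  38  36  33  37  36  35  36  34  31  31  32  35
   33  38]
 [ 35  37  37  37  38  38  35  36  36  35  35  34  33  36  33  35  36  31
   33  40]
 [ 37  39  39  37  40  40  39  44  51  44  39  36  34  33  32  35  32  31
   35  40]
 [ 37  36  36  37  40  43  48  62  86  72  48  36  35  32  32  31  35  33
   34  45]
 [ 37  38  36  38  40  45  52  73 107 104  64  38  36  34  36  32  34  32
   34  42]
 [ 39  40  40  38  40  45  49  70 103 111  72  40  35  34  35  34  37  35
   32  42]
 [ 60  69  68  52  43  43  44  56  91 116  87  48  39  41  48  50  41  37
   35  44]
 [153 168 155 113  61  45  44  52  82 117 107  63  49  83 130 135 112  88
   63  54]
 [238 237 221 166  83  42  43  48  67 105 113  72  69 141 216 230 213 189
  148 106]
 [246 239 204 141  73  42  43  44  59  94 113  84  67 125 210 239 239 236
  228 
[... 790 characters left out ...]
2  82  91  93  85  94 111  91  64  70  99 130 139 141
  143 142]
 [249 243 206 142  88  79  88  97  92  89  88  73  68  80 113 135 142 140
  140 144]
 [249 248 238 212 161 120  90  81  76  73  69  74  86 105 130 139 142 139
  142 142]
 [250 250 248 244 234 209 164 132  98  86  89 104 118 129 136 141 141 141
  142 141]
 [249 250 250 249 248 244 236 224 182 156 136 132 135 140 140 140 143 143
  140 139]
 [249 250 250 250 249 249 248 246 240 229 194 171 152 144 142 141 144 142
  141 137]
 [251 251 249 249 250 250 250 250 249 247 240 229 194 162 147 141 143 141
  138 131]
 [247 251 251 251 249 249 248 248 248 247 246 243 230 204 165 145 149 145
  138 129]]
[-0.5  3.3]
[ -7.  -13.9]
[-17.1 -36.4]
```

```bash
python3 - <<'E'
from h import *
p=imaging.capture("scene");g=p["pixels"].max(2).astype(float)
X=[]
for r in range(156,164):
    w=np.clip(g[r,273:280]-50,0,None);X.append(ray(p,(r,(w*np.arange(273,280)).sum()/w.sum()),.116)[:2]-[.5125,.398])
X=np.array(X);print(np.round(X*1000,1));f=np.polyfit(X[:,1],X[:,0],1);print(np.degrees(np.arctan2(-1,-f[0])))
E
```

```text
[[ -0.3   3.8]
 [ -1.3   1.2]
 [ -2.1  -1.4]
 [ -2.9  -4. ]
 [ -3.5  -6.7]
 [ -4.3  -9.3]
 [ -5.1 -11.8]
 [ -6.  -14.4]]
-106.86657444751624
```

jog_arm(
  deltas=[
    [1, [0, 0, 0], -0.122],
    [1, [0, 0, 0], -0.122],
    [1, [0, 0, 0], -0.122],
    [1, [0, 0, 0], -0.122],
    [1, [0, 0, 0], -0.122],
  ],
)

```text
clock: 8.1
ee_pos: [0.5126, 0.3983, 0.1849]
tcp_rot: [-180.0, 0.0, -133.8]
wrist_force: [0.7, -1.4, 0.7]
gripper_width: 0.085
gripper_force: 0.0
```

jog_arm(
  deltas=[
    [1, [0, 0, 0], -0.122],
    [1, [0, 0, 0], -0.122],
    [1, [0, 0, 0], -0.122],
    [1, [0, 0, 0], -0.122],
    [1, [0, 0, 0.01], 0],
  ],
)

```text
clock: 8.52
ee_pos: [0.5136, 0.399, 0.1764]
tcp_rot: [-179.9, 0.2, -106.0]
wrist_force: [-0.2, -1.0, 0.2]
gripper_width: 0.0855
gripper_force: 0.0
```

jog_arm(
  deltas=[
    [1, [0, 0, 0.01], 0],
    [1, [0, 0, 0.005], 0],
    [1, [0, 0, 0], 0],
    [0, [0, 0, 0], 0],
    [-0.4, [0, 0, 0], 0],
  ],
)

```text
clock: 8.93
ee_pos: [0.5125, 0.3986, 0.1599]
tcp_rot: [-180.0, 0.0, -106.2]
wrist_force: [0.6, 0.3, 0.4]
gripper_width: 0.0641
gripper_force: 0.0
```

jog_arm(
  deltas=[
    [-0.6, [0, 0, 0], 0],
    [-0.7, [0, 0, 0], 0],
    [-0.8, [0, 0, 0], 0],
    [-0.9, [0, 0, 0], 0],
    [-1, [0, 0, 0], 0],
  ],
)

```text
clock: 9.35
ee_pos: [0.5125, 0.3985, 0.1603]
tcp_rot: [-180.0, 0.0, -106.2]
wrist_force: [-0.6, -0.8, 2.3]
gripper_width: 0.0135
gripper_force: 41.5
```

```bash
python3 st.py
```

```text
{'clock': 9.35, 'q': [-26.162, 38.161, -20.556, 96.482, 16.861, 48.404, 109.836], 'ee_pos': [0.513, 0.399, 0.16], 'tcp_rot': [-179.991, 0.019, -106.203], 'wrist_force': [-0.57, -0.754, 2.269], 'ft_torque': [-0.055, 0.167, -0.004], 'gripper_force': 41.46, 'gripper_width': 0.013}
```

jog_arm(
  deltas=[
    [-1, [0, 0, 0], 0.06],
    [-1, [0, 0, 0], 0.06],
    [-1, [0, 0, 0], 0.06],
    [-1, [0, 0, 0], 0.036],
    [-1, [0, 0, 0], 0],
  ],
)

```text
clock: 9.77
ee_pos: [0.5126, 0.3985, 0.1603]
tcp_rot: [-180.0, 0.0, -118.6]
wrist_force: [-1.5, -1.1, 2.7]
gripper_width: 0.0134
gripper_force: 41.5
```

```bash
python3 st.py
```

```text
{'clock': 9.767, 'q': [-28.266, 37.647, -17.55, 96.636, 14.386, 47.914, 99.297], 'ee_pos': [0.513, 0.399, 0.16], 'tcp_rot': [-179.981, 0.018, -118.628], 'wrist_force': [-1.472, -1.106, 2.725], 'ft_torque': [-0.13, 0.186, -0.027], 'gripper_force': 41.509, 'gripper_width': 0.013}
```

jog_arm(
  deltas=[
    [0, [0, 0, 0], 0],
    [1, [0, 0, 0], 0],
    [1, [0, 0, 0], 0],
    [1, [0, 0, -0.03], 0],
    [1, [0, 0, -0.03], 0],
  ],
)

```text
clock: 10.18
ee_pos: [0.5117, 0.3974, 0.2183]
tcp_rot: [179.9, -0.3, -118.5]
wrist_force: [0.4, -0.3, 0.2]
gripper_width: 0.073
gripper_force: 0.0
```

jog_arm(
  deltas=[
    [1, [0, 0, -0.04], 0],
    [1, [0, 0, -0.04], 0],
    [1, [0, 0, -0.04], 0],
    [1, [0, 0, 0], 0],
    [1, [0, 0, 0], 0],
  ],
)

```text
clock: 10.6
ee_pos: [0.5133, 0.3991, 0.3432]
tcp_rot: [-179.8, 0.3, -118.6]
wrist_force: [-0.4, -0.0, -0.5]
gripper_width: 0.0854
gripper_force: 0.0
```

```bash
python3 st.py; python3 - <<'E'
from h import *
for n,(r,c) in(("top",(168,224)),("scene",(180,276))):
    p=imaging.capture(n)
    cv2.imwrite(f"pics/{n}3.png",cv2.resize(p["pixels"][r-37:r+38,c-37:c+38],(400,400),interpolation=cv2.INTER_CUBIC))
a=np.hstack([cv2.imread(f"pics/{n}3.png") for n in("top","scene")]);cv2.imwrite("pics/c3.png",a)
E
```

```text
{'clock': 10.6, 'q': [-26.198, 26.527, -20.37, 88.597, 9.83, 66.281, 102.938], 'ee_pos': [0.513, 0.399, 0.343], 'tcp_rot': [-179.85, 0.324, -118.556], 'wrist_force': [-0.352, -0.027, -0.546], 'ft_torque': [-0.028, -0.003, 0.033], 'gripper_force': 0.0, 'gripper_width': 0.085}
```

View pics/c3.png

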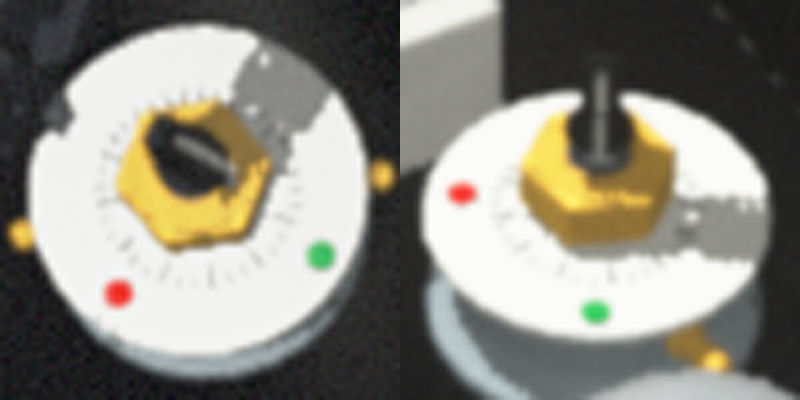

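The picture shows the top-view line from (175,135) to (232,170), aimed at green (321,256). In the scene view the line at column 600 lines up with green at column 596. Now a numeric check.

```bash
cat > pt.py <<'E'
from h import *
C=np.array([.5125,.3983])
for n in("top","scene"):
    p=imaging.capture(n);P=cloud(p);im=p["pixels"].astype(int);g=im.max(2)
    hsv=cv2.cvtColor(p["pixels"],cv2.COLOR_BGR2HSV).astype(int);d=np.hypot(P[...,0]-C[0],P[...,1]-C[1])
    m=(d<.06)&(P[...,2]>.05)&(P[...,2]<.062)&(hsv[...,0]>45)&(hsv[...,0]<85)&(hsv[...,1]>100)
    G=ray(p,np.argwhere(m).mean(0),.056)[:2]
    m=(d<.022)&(P[...,2]>.108)&(g>70)&(hsv[...,1]<70)
    rc=np.argwhere(m);X=np.array([ray(p,a,.116)[:2] for a in rc]);w=g[m]-60.
    c=(X*w[:,None]).sum(0)/w.sum();v=np.linalg.svd((X-c)*np.sqrt(w)[:,None])[2][0];v*=-np.sign(v[1])
    print(n,len(rc),"line",np.degrees(np.arctan2(v[1],v[0])),"mid",np.round((c-C)*1000,1),"green",np.round(G,4),np.degrees(np.arctan2(*(G-C)[::-1])),"from mid",np.degrees(np.arctan2(*(G-c)[::-1])))
E
python3 pt.py
```

```text
top 34 line -119.58273687422074 mid [-3.  -8.1] green [0.489  0.3519] -116.87866898667282 from mid -118.19699965736909
scene 45 line -122.00836295828528 mid [16.2 26.2] green [0.4865 0.3522] -119.46610824575292 from mid -120.29333201966722
```

jog_arm(
  deltas=[
    [1, [0, 0, 0], 0.12],
    [1, [0, 0, 0], 0.12],
    [1, [0, 0, 0.03], 0.1],
    [1, [0, 0, 0.04], 0],
    [1, [0, 0, 0.04], 0],
  ],
  grip_force=100,
)

```text
clock: 11.22
ee_pos: [0.5124, 0.3983, 0.2282]
tcp_rot: [-180.0, 0.0, -138.1]
wrist_force: [0.6, 0.1, -1.7]
gripper_width: 0.0852
gripper_force: 0.0
```

jog_arm(
  deltas=[
    [1, [0, 0, 0.04], 0],
    [1, [0, 0, 0.03], 0],
    [1, [0, 0, 0.015], 0],
    [1, [0, 0, 0.01], 0],
    [1, [0, 0, 0.005], 0],
  ],
)

```text
clock: 11.63
ee_pos: [0.5115, 0.3976, 0.127]
tcp_rot: [180.0, -0.3, -138.0]
wrist_force: [0.1, -0.4, 0.9]
gripper_width: 0.0852
gripper_force: 0.0
```

jog_arm(
  deltas=[
    [1, [0, 0, 0], 0],
    [0.5, [0, 0, 0], 0],
    [0.3, [0, 0, 0], 0],
    [0.2, [0, 0, 0], 0],
    [0, [0, 0, 0], 0],
  ],
)

```text
clock: 12.05
ee_pos: [0.5132, 0.3989, 0.132]
tcp_rot: [-180.0, 0.1, -138.1]
wrist_force: [-1.9, -1.5, 6.8]
gripper_width: 0.0479
gripper_force: 105.7
```

jog_arm(
  deltas=[
    [-0.4, [0, 0, 0], 0],
    [-0.4, [0, 0, 0], 0],
    [-0.4, [0, 0, 0], 0],
  ],
)

```text
clock: 12.3
ee_pos: [0.5131, 0.3989, 0.132]
tcp_rot: [-180.0, 0.1, -138.1]
wrist_force: [-1.0, -1.3, 6.1]
gripper_width: 0.0474
gripper_force: 105.7
```

```bash
python3 st.py
```

```text
{'clock': 12.3, 'q': [-30.953, 39.35, -13.755, 97.355, 12.421, 44.638, 81.391], 'ee_pos': [0.513, 0.399, 0.132], 'tcp_rot': [-179.977, 0.148, -138.053], 'wrist_force': [-0.959, -1.286, 6.065], 'ft_torque': [-0.232, 0.264, 0.021], 'gripper_force': 105.694, 'gripper_width': 0.047}
```

jog_arm(
  deltas=[
    [-0.4, [0, 0, 0], 0.03],
    [-0.4, [0, 0, 0], 0.03],
    [-0.4, [0, 0, 0], 0.03],
    [-0.4, [0, 0, 0], 0.03],
    [-0.4, [0, 0, 0], 0.03],
  ],
)

```text
clock: 12.72
ee_pos: [0.5132, 0.3988, 0.132]
tcp_rot: [-180.0, 0.1, -146.7]
wrist_force: [-1.0, -1.6, 5.2]
gripper_width: 0.048
gripper_force: 105.9
```

```bash
cat > tq.py <<'E'
from h import *
s=manip.read_state();y=s["tcp_rot"][2]
print("ring",round(-1.55-np.radians(y+138.1),3),"tq",np.round(s["ft_torque"],3),"F",np.round(s["wrist_force"],1),round(s["clock"],2))
E
python3 tq.py
```

```text
ring -1.4 tq [-0.332  0.136  0.134] F [-1.  -1.6  5.2] 12.72
```

jog_arm(
  deltas=[
    [-0.4, [0, 0, 0], 0.03],
    [-0.4, [0, 0, 0], 0.03],
    [-0.4, [0, 0, 0], 0.03],
    [-0.4, [0, 0, 0], 0.02],
    [-0.4, [0, 0, 0], 0.02],
  ],
)

```text
clock: 13.13
ee_pos: [0.5133, 0.3986, 0.132]
tcp_rot: [-180.0, 0.1, -154.1]
wrist_force: [-1.6, -1.5, 5.3]
gripper_width: 0.0479
gripper_force: 105.7
```

```bash
python3 tq.py
```

```text
ring -1.27 tq [-0.375  0.118  0.093] F [-1.6 -1.5  5.3] 13.13
```

jog_arm(
  deltas=[
    [-0.4, [0, 0, 0], 0.02],
    [-0.4, [0, 0, 0], 0.02],
  ],
)

```text
clock: 13.3
ee_pos: [0.5133, 0.3986, 0.132]
tcp_rot: [-180.0, 0.1, -156.4]
wrist_force: [-0.5, -2.6, 6.6]
gripper_width: 0.048
gripper_force: 105.7
```

```bash
python3 tq.py
```

```text
ring -1.23 tq [-0.395  0.153  0.098] F [-0.5 -2.6  6.6] 13.3
```

jog_arm(
  deltas=[
    [-0.4, [0, 0, 0], 0.02],
    [-0.4, [0, 0, 0], 0.02],
    [-0.4, [0, 0, 0], 0.02],
  ],
)

```text
clock: 13.55
ee_pos: [0.5133, 0.3985, 0.132]
tcp_rot: [180.0, 0.1, -159.9]
wrist_force: [-0.5, -0.8, 6.4]
gripper_width: 0.0482
gripper_force: 105.6
```

```bash
python3 tq.py
```

```text
ring -1.17 tq [-0.469  0.104  0.102] F [-0.5 -0.8  6.4] 13.55
```

jog_arm(
  deltas=[
    [-0.4, [0, 0, 0], 0.02],
    [-0.4, [0, 0, 0], 0.02],
    [-0.4, [0, 0, 0], 0.02],
  ],
)

```text
clock: 13.8
ee_pos: [0.5133, 0.3985, 0.132]
tcp_rot: [180.0, 0.1, -163.3]
wrist_force: [-0.1, -2.0, 5.7]
gripper_width: 0.0482
gripper_force: 105.5
```

```bash
python3 tq.py
```

```text
ring -1.11 tq [-0.522  0.133  0.082] F [-0.1 -2.   5.7] 13.8
```

jog_arm(
  deltas=[
    [-0.4, [0, 0, 0], 0.015],
    [-0.4, [0, 0, 0], 0.015],
    [-0.4, [0, 0, 0], 0.015],
  ],
)

```text
clock: 14.05
ee_pos: [0.5134, 0.3985, 0.132]
tcp_rot: [180.0, 0.1, -165.9]
wrist_force: [-0.7, -2.5, 5.8]
gripper_width: 0.0478
gripper_force: 105.5
```

```bash
python3 tq.py
```

```text
ring -1.065 tq [-0.547  0.118  0.104] F [-0.7 -2.5  5.8] 14.05
```

jog_arm(
  deltas=[
    [-0.4, [0, 0, 0], 0.015],
    [-0.4, [0, 0, 0], 0.015],
    [-0.4, [0, 0, 0], 0.015],
  ],
)

```text
clock: 14.3
ee_pos: [0.5134, 0.3984, 0.132]
tcp_rot: [180.0, 0.1, -168.5]
wrist_force: [-0.9, -1.4, 5.7]
gripper_width: 0.048
gripper_force: 105.6
```

```bash
python3 tq.py
```

```text
ring -1.02 tq [-0.575  0.12   0.05 ] F [-0.9 -1.4  5.7] 14.3
```

jog_arm(
  deltas=[
    [-0.4, [0, 0, 0], 0.015],
    [-0.4, [0, 0, 0], 0.015],
    [-0.4, [0, 0, 0], 0.015],
  ],
)

```text
clock: 14.55
ee_pos: [0.5134, 0.3983, 0.132]
tcp_rot: [180.0, 0.1, -171.0]
wrist_force: [-0.6, -1.3, 5.5]
gripper_width: 0.0478
gripper_force: 105.6
```

```bash
python3 tq.py
```

```text
ring -0.975 tq [-0.619  0.137  0.065] F [-0.6 -1.3  5.5] 14.55
```

jog_arm(
  deltas=[
    [-0.4, [0, 0, 0], 0.015],
    [-0.4, [0, 0, 0], 0.015],
    [-0.4, [0, 0, 0], 0.015],
  ],
)

```text
clock: 14.8
ee_pos: [0.5134, 0.3983, 0.132]
tcp_rot: [180.0, 0.1, -173.6]
wrist_force: [-1.4, -1.5, 6.4]
gripper_width: 0.048
gripper_force: 105.6
```

```bash
python3 tq.py
```

```text
ring -0.93 tq [-0.554  0.095  0.084] F [-1.4 -1.5  6.4] 14.8
```

jog_arm(
  deltas=[
    [-0.4, [0, 0, 0], 0.015],
    [-0.4, [0, 0, 0], 0.015],
    [-0.4, [0, 0, 0], 0.015],
  ],
)

```text
clock: 15.05
ee_pos: [0.5134, 0.3983, 0.132]
tcp_rot: [180.0, 0.1, -176.2]
wrist_force: [-0.7, -2.7, 6.7]
gripper_width: 0.048
gripper_force: 105.6
```

```bash
python3 tq.py
```

```text
ring -0.885 tq [-0.638  0.161  0.111] F [-0.7 -2.7  6.7] 15.05
```

jog_arm(
  deltas=[
    [-0.4, [0, 0, 0], 0.015],
    [-0.4, [0, 0, 0], 0.015],
    [-0.4, [0, 0, 0], 0.015],
  ],
)

```text
clock: 15.3
ee_pos: [0.5134, 0.3982, 0.132]
tcp_rot: [180.0, 0.1, -178.8]
wrist_force: [-0.9, -1.6, 6.9]
gripper_width: 0.0483
gripper_force: 105.6
```

```bash
python3 tq.py
```

```text
ring -0.84 tq [-0.649  0.174  0.108] F [-0.9 -1.6  6.9] 15.3
```

Yaw wraps at ±180 from here, so I'll fix the readout.

```bash
sed -i 's/y=s\["tcp_rot"\]\[2\]/y=s["tcp_rot"][2]; y-=360*(y>0)/' tq.py; python3 tq.py
```

```text
ring -0.84 tq [-0.649  0.174  0.108] F [-0.9 -1.6  6.9] 15.3
```

jog_arm(
  deltas=[
    [-0.4, [0, 0, 0], 0.015],
    [-0.4, [0, 0, 0], 0.015],
    [-0.4, [0, 0, 0], 0.015],
  ],
)

```text
clock: 15.55
ee_pos: [0.5134, 0.3982, 0.132]
tcp_rot: [180.0, 0.1, 178.7]
wrist_force: [-1.1, -2.2, 7.4]
gripper_width: 0.0479
gripper_force: 105.6
```

```bash
python3 tq.py
```

```text
ring -0.795 tq [-0.688  0.149  0.159] F [-1.1 -2.2  7.4] 15.55
```

jog_arm(
  deltas=[
    [-0.4, [0, 0, 0], 0.015],
    [-0.4, [0, 0, 0], 0.015],
    [-0.4, [0, 0, 0], 0.015],
  ],
)

```text
clock: 15.8
ee_pos: [0.5134, 0.3981, 0.132]
tcp_rot: [180.0, 0.1, 176.1]
wrist_force: [-0.7, -2.6, 6.9]
gripper_width: 0.048
gripper_force: 105.6
```

```bash
python3 tq.py
```

```text
ring -0.75 tq [-0.69   0.177  0.123] F [-0.7 -2.6  6.9] 15.8
```

jog_arm(
  deltas=[
    [-0.4, [0, 0, 0], 0.015],
    [-0.4, [0, 0, 0], 0.015],
    [-0.4, [0, 0, 0], 0.015],
  ],
)

```text
clock: 16.05
ee_pos: [0.5134, 0.3981, 0.132]
tcp_rot: [180.0, 0.1, 173.5]
wrist_force: [-0.6, -2.3, 6.4]
gripper_width: 0.0481
gripper_force: 105.5
```

```bash
python3 tq.py
```

```text
ring -0.705 tq [-0.779  0.13   0.132] F [-0.6 -2.3  6.4] 16.05
```

jog_arm(
  deltas=[
    [-0.4, [0, 0, 0], 0.015],
    [-0.4, [0, 0, 0], 0.015],
  ],
)

```text
clock: 16.22
ee_pos: [0.5134, 0.398, 0.132]
tcp_rot: [180.0, 0.1, 171.8]
wrist_force: [-0.2, -2.5, 7.1]
gripper_width: 0.0476
gripper_force: 105.5
```

```bash
python3 tq.py
```

```text
ring -0.675 tq [-0.768  0.175  0.166] F [-0.2 -2.5  7.1] 16.22
```

jog_arm(
  deltas=[
    [-0.4, [0, 0, 0], 0.015],
    [-0.4, [0, 0, 0], 0.015],
  ],
)

```text
clock: 16.38
ee_pos: [0.5134, 0.398, 0.132]
tcp_rot: [180.0, 0.1, 170.1]
wrist_force: [0.1, -3.4, 7.1]
gripper_width: 0.0477
gripper_force: 105.5
```

```bash
python3 tq.py
```

```text
ring -0.645 tq [-0.75   0.216  0.253] F [ 0.1 -3.4  7.1] 16.38
```

jog_arm(
  deltas=[
    [-0.4, [0, 0, 0], 0.015],
    [-0.4, [0, 0, 0], 0.015],
  ],
)

```text
clock: 16.55
ee_pos: [0.5134, 0.398, 0.132]
tcp_rot: [180.0, 0.1, 168.4]
wrist_force: [-1.0, -2.6, 6.6]
gripper_width: 0.0479
gripper_force: 105.5
```

```bash
python3 tq.py
```

```text
ring -0.616 tq [-0.829  0.188  0.278] F [-1.  -2.6  6.6] 16.55
```

jog_arm(
  deltas=[
    [-0.4, [0, 0, 0], 0.015],
    [-0.4, [0, 0, 0], 0.015],
  ],
)

```text
clock: 16.72
ee_pos: [0.5134, 0.398, 0.132]
tcp_rot: [180.0, 0.1, 166.7]
wrist_force: [-0.9, -3.4, 7.2]
gripper_width: 0.0479
gripper_force: 105.5
```

```bash
python3 tq.py
```

```text
ring -0.586 tq [-0.814  0.194  0.291] F [-0.9 -3.4  7.2] 16.72
```

jog_arm(
  deltas=[
    [-0.4, [0, 0, 0], 0.015],
    [-0.4, [0, 0, 0], 0.015],
  ],
)

```text
clock: 16.88
ee_pos: [0.5134, 0.3979, 0.132]
tcp_rot: [180.0, 0.1, 165.0]
wrist_force: [-0.4, -3.5, 6.6]
gripper_width: 0.0479
gripper_force: 105.6
```

```bash
python3 tq.py
```

```text
ring -0.556 tq [-0.812  0.211  0.38 ] F [-0.4 -3.5  6.6] 16.88
```

jog_arm(
  deltas=[
    [-0.4, [0, 0, 0], 0.013],
    [-0.4, [0, 0, 0], 0.013],
  ],
)

```text
clock: 17.05
ee_pos: [0.5134, 0.3979, 0.132]
tcp_rot: [180.0, 0.1, 163.5]
wrist_force: [-0.7, -3.1, 5.6]
gripper_width: 0.0479
gripper_force: 105.6
```

```bash
python3 tq.py
```

```text
ring -0.53 tq [-0.867  0.187  0.475] F [-0.7 -3.1  5.6] 17.05
```

jog_arm(
  deltas=[
    [-0.4, [0, 0, 0], 0],
    [-0.4, [0, 0, 0], 0],
  ],
)

```text
clock: 17.22
ee_pos: [0.5134, 0.3979, 0.132]
tcp_rot: [180.0, 0.1, 163.4]
wrist_force: [-0.7, -3.1, 6.8]
gripper_width: 0.0483
gripper_force: 105.7
```

```bash
python3 tq.py; python3 - <<'E'
from h import *
p=imaging.capture("scene");cv2.imwrite("pics/s4.png",cv2.resize(p["pixels"][130:230,226:326],(500,500),interpolation=cv2.INTER_CUBIC))
E
```

```text
ring -0.53 tq [-0.858  0.267  0.083] F [-0.7 -3.1  6.8] 17.22
```

View pics/s4.png

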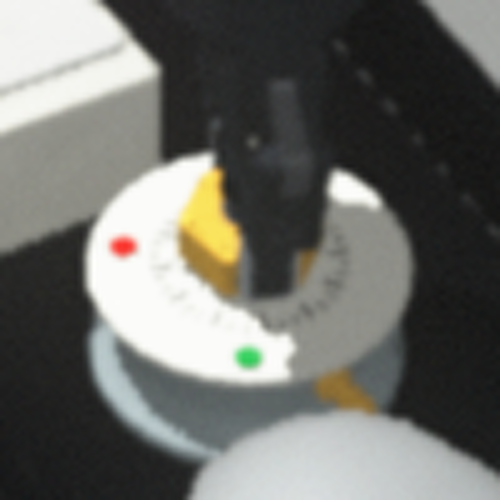

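The picture shows the gripper hiding the pointer, while the dots are undisturbed, green at (248,357). I'll release, lift and check.

jog_arm(
  deltas=[
    [0.4, [0, 0, 0], 0],
    [1, [0, 0, 0], 0],
    [1, [0, 0, 0], 0],
    [1, [0, 0, 0], 0],
    [1, [0, 0, -0.03], 0],
  ],
)

```text
clock: 17.68
ee_pos: [0.5098, 0.3964, 0.1546]
tcp_rot: [-179.5, -0.3, 163.5]
wrist_force: [-0.3, 0.1, 0.1]
gripper_width: 0.0857
gripper_force: 0.0
```

jog_arm(
  deltas=[
    [1, [0, 0, -0.04], 0],
    [1, [0, 0, -0.04], 0],
    [1, [0, 0, -0.04], 0],
    [1, [0, 0, -0.04], 0],
    [1, [0, 0, 0], 0],
  ],
)

```text
clock: 18.1
ee_pos: [0.5152, 0.4007, 0.3298]
tcp_rot: [179.2, 0.5, 163.4]
wrist_force: [1.0, 1.2, 0.4]
gripper_width: 0.0852
gripper_force: 0.0
```

jog_arm(
  deltas=[
    [1, [0, 0, -0.01], -0.12],
    [1, [0, 0, -0.01], -0.12],
    [1, [0, 0, 0], -0.12],
    [1, [0, 0, 0], -0.12],
    [1, [0, 0, 0], -0.12],
  ],
)

```text
clock: 18.52
ee_pos: [0.5124, 0.3986, 0.34]
tcp_rot: [180.0, 0.0, -161.8]
wrist_force: [0.4, -0.2, -0.8]
gripper_width: 0.085
gripper_force: 0.0
```

```bash
python3 pt.py; python3 - <<'E'
from h import *
for n,(r,c) in(("top",(168,224)),("scene",(180,276))):
    p=imaging.capture(n)
    cv2.imwrite(f"pics/{n}5.png",cv2.resize(p["pixels"][r-37:r+38,c-37:c+38],(400,400),interpolation=cv2.INTER_CUBIC))
a=np.hstack([cv2.imread(f"pics/{n}5.png") for n in("top","scene")]);cv2.imwrite("pics/c5.png",a)
E
```

```text
top 56 line -119.35905712130648 mid [-2.5 -7. ] green [0.489  0.3519] -116.87866898667282 from mid -118.13646298947569
scene 60 line -118.88427902358954 mid [-4.2 -4.9] green [0.4865 0.3522] -119.46610824575292 from mid -117.92091207219084
```

View pics/c5.png

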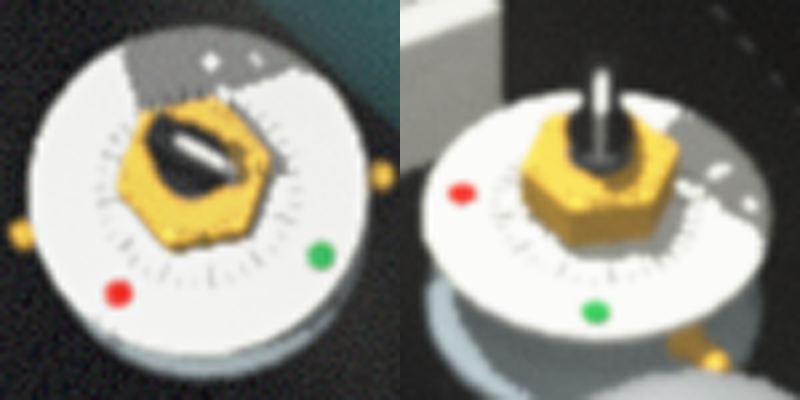

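The picture shows the pointer still on green: the line is at about -119° and green at about -118°. The ring is about 0.1 rad past the first clear resistance and the gripper is clear, so I'm handing in.

```bash
python3 -c "
from h import *
print(manip.close_job())"
```

```text
the job is handed in; nothing more can be done
None
```

I handed the job in with the pointer on the green dot to within about 1°. The ring was backed off about 89°, which dragged the adjuster past green, so I turned it back. I then retightened the ring to about 0.1 rad past first clear resistance, which I estimate at about 15 N of clamp force; I saw no contact with the bottles or beaker but took no final picture of them, and the hand-in returned no verdict.

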